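# Find the live place of a tube warmer by feel and load it

## Robot

A 6-joint arm with a two-finger parallel gripper is mounted at the origin on the work surface. World frame = base frame: x ahead of the robot, y to its left, z up, the work surface at z = 0. Lengths are in m, angles in rad, forces in N, time in s.
With the tool pointing down it reaches from about 0.275 to 1 m from the base axis. Payload 8.4 kg.
Tool frame: the origin (TCP) lies between the finger pads; the fingertips stand 22 mm ahead of it and the grasp point (between the pads) lies 3 mm ahead of it; y points along the fingers, x is the direction in which the jaws open and shut, and the axes are right-handed (so a half turn about y gives the same grasp; the last joint's range is limited). The gripper opens to 85 mm and grips with 20 to 120 N. Pads are 22 mm wide; open, the fingers measure 114 mm over their backs; the gripper's body (76 mm by 85 mm) begins 54 mm behind the grasp point. The pads swing forward as they close: fully open they stand 13 mm farther back than shut.
Start: joints at [1.272, 0.353, 1.633, -0, 1.155, -0.002], TCP at [0.183, 0.598, 0.253] pointing down, gripper open.
Joint ranges: [-2.63, 2.63], [-0.92, 2.1], [0.06, 2.66], [-1.3, 4.44], [0, 2.69], [-3.02, 3.02]. Speed limits (rad/s): [2.22, 2.22, 2.79, 3.14, 3.14, 3.14].

## Interface

Orientations are given as a rotation vector (axis times angle).
In Python, from workcell import ctrl gives the robot as it stands.
- The arm moves only by the tool carry_out, never from a script. Its argument "increments" is a list of rows, each a list of 3 entries, a list of its own where there are three numbers: the shift along the tool's x, y, z in cm, then the turn, a rotation vector about the tool's x, y, z in rad, then the opening, from -1 (shut) to 1 (fully open). In form: [[[tx, ty, tz], [rx, ry, rz], hand], ...]. A call has 1 to 8 rows; each row shifts and turns the commanded pose from where the row before left it, along the tool's axes as they then stand; what a row does not reach is not made up. A row lasts 1/8 s, in which the tool goes at most 62.5 mm and 10.7 degrees, less where a joint would pass 70% of its speed; a pose out of reach is approached as far as the arm can. A call is refused whole if a number of a shift passes 6.25 or a number of a turn 0.188, either way. A call with a gripper value outside its range is refused whole. The fingers move at their own pace and stop on an object; "squeeze" is the grip in N (left out, the last holds). Time passes only in rows, so rows that do not move let the fingers close. It gives the time, the measured TCP pose, the force and the opening at its end, in the units of the state.
- ctrl.sense(): the state, without advancing time (a new reading comes with each control period).
- ctrl.read_camera(name): name is "scene" or "top" or "wrist"; returns (picture, depth): 480x640x3 uint8, red, green, blue; 480x640 float32, m along the optical axis (not along the pixel's ray), 0 where there is no reading.
- ctrl.camera_info(name): a dict with "fx", "fy", "cx", "cy" (pixels), "k1" (the pictures are not rectified: a ray, as slopes to the right and down, at radius r is drawn at 1 + k1 r^2 times it, then the intrinsics apply), "R" (3x3) and "t" (3): a world point X has camera coordinates R X + t; the wrist camera has in their place "tool_from_camera" (4x4, takes a point from camera to tool coordinates, whose origin is the TCP and whose axes are the tool frame's). Camera axes: x right, y down, z forward; pixel columns grow to the right and rows downward; lengths in m; the calibration is good to about 2 mm. A picture is of the moment at which its call begins: read the wrist's pose just before it. camera_info takes no time and is no camera call.
- ctrl.job_done(): hands the job in, once; it reports no verdict.
Trained networks look in the newest picture that a camera, given by its name, has taken for a name from the list of things; names that differ only in an ending like _2 or _b are one class to them, and where a whole thing is asked for, a point or a joint stands for the part that bears it (a point fixed in the world has none). Each returns a list of dicts, best first, with "confidence" (0 to 1); they miss things now and then, are a little off and sometimes report something else, mostly with a low value. They report only what shows in the picture. A call takes as long as a camera call.
- ctrl.masks_of(camera, label): "region" (480x640 bool, what is visible of it) and "at" ([column, row] in pixels, amid what is visible of it).
The state is a dict: "time": time; "q": joint angles; "joint_velocities": joint speeds; "joint_efforts": joint torques, N m; "ee_pos": TCP position; "tcp_rot": TCP orientation; "contact_force": force on the tool from outside, world axes, zero at the start; "ft_torque": the same for the moment, N m; "grip_width": finger opening in m.
Only numpy, scipy, OpenCV 4.12 (cv2) and the standard library are available. Lean on these libraries where they do the work, as an engineer would, in place of code of your own. Each camera call takes 0.05 s, during which the arm holds its last target.

## Task

Only one of the three push switches on the tube warmer still works. Press the switches slowly and gently until you feel the one that snaps over (its green pin then pops up and stays up) and give up any that stay soft; then stand the red-capped tube fully home in the well beside that pin and let go, leaving the other tubes and vials where they are.

Things in the scene. Friction and masses are not known exactly. Their poses are not given: they have to be found in the camera images.
- warmer: tube warmer fixed to the bench, 160 (x) by 300 (y) by 60 mm high: white near half with three blue push switches, metal far half with three wells. Place 1 is at its own y +95 mm, 2 at 0, 3 at -95 mm; in each the switch is at x -45, a green indicator pin at x -12, the well at x +40 mm. Origin: centre of underside, x from switches to wells; turned up to 0.3 rad
- key_1: blue push switch of the left (+y of the warmer) place, 30 mm across; origin: centre of its face, 19 mm above the warmer's top when up; moves straight down. All three look alike, any one may be the good one. Each yields from about 1 N on a light return spring and meets its inside mechanism after 0.5 to 7 mm of unseen free play. Springs back up when let go
- pin_1 (a joint): green indicator pin (9 mm thick, upright) of place 1, between its switch and its well: 0 when down, level with the warmer's top; after the good switch has snapped over it stays 8 to 15 mm up (0.008 to 0.015). The pins of the worn places never rise
- well_1 (a point): centre of the mouth of the left (+y of the warmer) well, at the warmer's top; round, 33 mm across, 48 mm deep
- key_2: blue push switch of the middle place, 30 mm across; origin: centre of its face, 19 mm above the warmer's top when up; moves straight down. The good switch (any of the three): after the free play the force climbs to 5.5 to 7 N, then drops suddenly by about 3 N or more as it snaps over, within 11 mm of travel; 1 mm past the drop it is surely over, a hard stop comes soon after
- pin_2 (a joint): green indicator pin (9 mm thick, upright) of place 2, between its switch and its well: 0 when down, level with the warmer's top; after the good switch has snapped over it stays 8 to 15 mm up (0.008 to 0.015). The pins of the worn places never rise
- well_2 (a point): centre of the mouth of the middle well, at the warmer's top; round, 33 mm across, 48 mm deep
- key_3: blue push switch of the right (-y of the warmer) place, 30 mm across; origin: centre of its face, 19 mm above the warmer's top when up; moves straight down. A worn switch (two of the three): the force climbs smoothly with no drop (3 to 8 N at 12 mm), hard stop at 16 mm. More than 12 N damages any switch
- pin_3 (a joint): green indicator pin (9 mm thick, upright) of place 3, between its switch and its well: 0 when down, level with the warmer's top; after the good switch has snapped over it stays 8 to 15 mm up (0.008 to 0.015). The pins of the worn places never rise
- well_3 (a point): centre of the mouth of the right (-y of the warmer) well, at the warmer's top; round, 33 mm across, 48 mm deep
- rack: orange tube rack fixed to the bench on one side of the warmer, 160 (x) by 70 (y) by 60 mm high, two holes 31 mm across and 50 mm deep at its x +40 and -40 mm; origin: centre of its underside
- tube_mid (a point): the red-capped tube, standing in one hole of the rack: body 28 mm across, red cap 33 mm across on the top 20 mm, 117 mm tall, about 60 g; point on its axis half-way up, 58.5 mm above its foot, z towards the cap. In the rack its foot is 10 mm above the bench; fully home in a well this point is 10.5 mm above the mouth
- spare_mid (a point): a like tube with a blue cap in the other hole of the rack, to be left there; point half-way up
- vial_1: loose standing vial with white cap, 40 mm across, 70 mm tall, to be left alone; origin: centre of its underside
- vial_2: loose standing vial with yellow cap, 40 mm across, 70 mm tall, to be left alone; origin: centre of its underside
- vial_3: loose standing vial with green cap, 40 mm across, 70 mm tall, to be left alone; origin: centre of its underside
- vial_4: loose standing vial with white cap, 44 mm across, 75 mm tall, to be left alone; origin: centre of its underside
- vial_5: loose standing vial with black cap, amber, 50 mm across, 85 mm tall, to be left alone; origin: centre of its underside
- microrack: green rack of small tubes, 150 by 85 by 50 mm, fixed to the bench on the side opposite to the orange rack; origin: centre of its underside

How it is judged:
By the outcome, as a careful person would: the job done as asked, in the order asked, and still so for the second after the job is handed in, with the robot touching nothing.
It also fails if it takes over 72 s, if anything falls off the work surface, if the arm or the gripper's body presses on something with over 40 N, if the wrist force passes 120 N, or if a joint passes its speed limit or range.

## Working session

There is one attempt and no reset: what is moved stays moved. The work goes in short steps, Python scripts to look and compute and a tool call to move; the robot and the scene stay as the last step left them, time stands still between calls to the robot, and variables do not carry over. Pictures are saved under pics/ and viewed, and the job is handed in when it is done.

Besides the shell and the picture viewer there is one more tool, called after "Emit:" by a JSON object that holds its "api" and its "payload", one argument or row to a line. carry_out: Moves the arm, as the interface text tells. Its arguments: {"type":"object","properties":{"increments":{"type":"array"},"squeeze":{"type":"number"}},"required":["increments"]}

```bash
mkdir -p pics; cat > h.py <<'E'
import numpy as np, cv2
from scipy.spatial.transform import Rotation as Ro
from workcell import ctrl
def save(n,im): cv2.imwrite('pics/'+n+'.png',im[:,:,::-1])
def world(cam,uv,depth=None,st=None,z=None):
    """pixels Nx2 -> world, with depth (N) or plane height z"""
    ci=ctrl.camera_info(cam); uv=np.asarray(uv,float).reshape(-1,2)
    d=np.stack([(uv[:,0]-ci['cx'])/ci['fx'],(uv[:,1]-ci['cy'])/ci['fy']],1); s=d.copy()
    for _ in range(30): s=d/(1+ci['k1']*(s**2).sum(1,keepdims=True))
    r=np.c_[s,np.ones(len(s))]
    if cam=='wrist':
        T=np.array(ci['tool_from_camera']); Rt=Ro.from_rotvec(st['tcp_rot']).as_matrix()
        Rc=Rt@T[:3,:3]; o=Rt@T[:3,3]+np.array(st['ee_pos'])
    else:
        R=np.array(ci['R']); Rc=R.T; o=-R.T@np.array(ci['t'])
    w=r@Rc.T
    k=((z-o[2])/w[:,2])[:,None] if z is not None else np.asarray(depth).reshape(-1,1)
    return o+w*k
E
python3 - <<'E'
from h import *
st=ctrl.sense(); print(st)
for c in ['scene','top']:
    im,d=ctrl.read_camera(c); save(c+'0',im); np.save(c+'_d.npy',d)
    ci=ctrl.camera_info(c); print(c,ci)
    for l in ['warmer','key_1','pin_1','rack','tube_mid','spare_mid','vial_1','microrack']:
        for m in ctrl.masks_of(c,l):
            u,v=map(int,m['at']); g=m['region']; vv,uu=np.nonzero(g&(d>0))
            p=world(c,np.c_[uu,vv],d[vv,uu]) if len(uu) else np.zeros((1,3))
            print(c,l,round(m['confidence'],2),u,v,g.sum(),np.round(np.median(p,0),3),np.round(p.min(0),3),np.round(p.max(0),3))
print(ctrl.camera_info('wrist'),ctrl.sense()['time'])
E
```

```text
{'time': 0.0, 'q': array([ 1.27160285e+00,  3.53647729e-01,  1.63411701e+00,  3.91173895e-05,
        1.15519658e+00, -2.38434020e-03]), 'joint_velocities': array([ 0.00129756,  0.00029872, -0.00025682,  0.00150014,  0.00143096,
        0.00190158]), 'joint_efforts': array([ 2.53693361e-03, -6.05265284e+01, -3.42076135e+01,  7.06044716e-05,
        9.34877928e-03,  1.76698353e-05]), 'ee_pos': array([0.18264553, 0.59726251, 0.25256925]), 'tcp_rot': array([-1.33592421, -0.98699505,  0.98886103]), 'contact_force': array([-0.35667863, -0.60418223,  0.528838  ]), 'ft_torque': array([-0.03874762,  0.01320755,  0.00777625]), 'grip_width': 0.08565118660370914}
scene {'fx': 525.8542656490633, 'fy': 525.8542656490633, 'cx': 322.73462968583965, 'cy': 238.5252920511232, 'k1': -0.14139219309106626, 'R': array([[ 0.77925915,  0.62662358,  0.00990289],
       [ 0.52900718, -0.64922842, -0.54649233],
       [-0.33601574,  0.43109785, -0.83740556]]), 't': array([-0.47576377, -0.26025748,  1.45937234])}
scene warmer 0.83 310 268 9137 [ 0.612 -0.055  0.06 ] [ 0.476 -0.193 -0.004] [0.708 0.166 0.084]
sc
[... 2827 characters left out ...]
 [0.773 0.048 0.083]
top vial_1 0.52 157 240 344 [0.617 0.463 0.081] [ 0.596  0.444 -0.012] [0.655 0.52  0.097]
top microrack 0.68 204 288 1516 [0.475 0.321 0.041] [ 0.403  0.275 -0.003] [0.549 0.373 0.062]
{'fx': 369.045807235555, 'fy': 369.045807235555, 'cx': 318.6622047734018, 'cy': 238.82138623898405, 'k1': -0.05873045817841583, 'tool_from_camera': array([[ 9.99999283e-01,  8.45450140e-04,  8.48108372e-04,
         1.34355900e-05],
       [-6.02772492e-04, -2.56597214e-01,  9.66518239e-01,
        -1.21233689e-01],
       [ 1.03476523e-03, -9.66518057e-01, -2.56596520e-01,
         6.53987969e-02],
       [ 0.00000000e+00,  0.00000000e+00,  0.00000000e+00,
         1.00000000e+00]])} 0.9
```

```bash
python3 - <<'E'
from h import *
im=cv2.imread('pics/top0.png'); cv2.imwrite('pics/top0z.png',cv2.resize(im[150:330,130:500],None,fx=2.1,fy=2.1,interpolation=cv2.INTER_CUBIC))
st=ctrl.sense();print(np.round(Ro.from_rotvec(st['tcp_rot']).as_matrix(),3))
im,d=ctrl.read_camera('wrist'); save('w0',im)
E
```

```text
[[ 0.292  0.    -0.956]
 [ 0.956  0.     0.292]
 [ 0.    -1.    -0.   ]]
```

View pics/scene0.png

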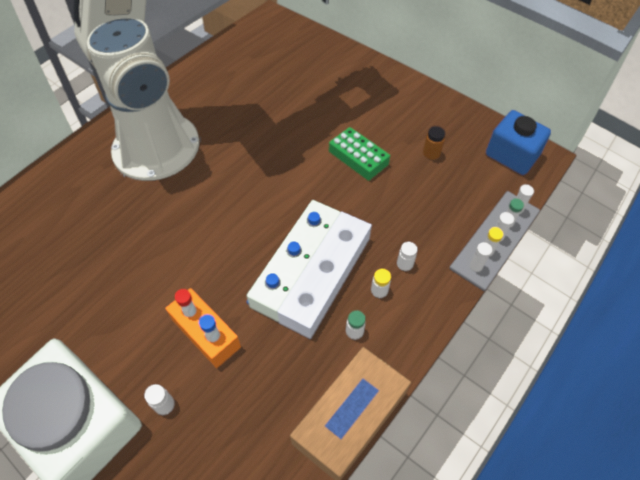

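View pics/top0z.png

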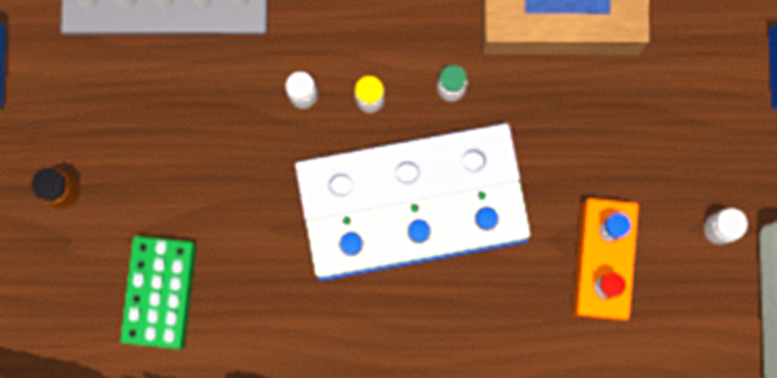

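Emit:
{"api": "carry_out", "payload": {
  "increments": [
    [[0,0,0],[0,-0.16,0],-1],
    [[-5,0,-1.8],[0,-0.16,0],-1],
    [[-5,0,-1.8],[0,-0.16,0],-1],
    [[-5,0,-1.8],[0,0,0],-1],
    [[-5,0,-1.8],[0,0,0],-1],
    [[-5,0,-1.8],[0,0,0],-1],
    [[-5,0,-1.8],[0,0,0],-1],
    [[-5,0,-1.8],[0,0,0],-1]
  ]
}}

```text
time: 1.95
ee_pos: [0.3477, 0.2653, 0.2536]
tcp_rot: [-1.117, -1.344, 1.342]
contact_force: [-0.0, 0.8, -0.2]
grip_width: 0.0
```

Emit:
{"api": "carry_out", "payload": {
  "increments": [
    [[-5,0,-1.8],[0,0,0],-1],
    [[-5,0,-1.8],[0,0,0],-1],
    [[-5,0,-1.8],[0,0,0],-1],
    [[-5,0,-1.8],[0,0,0],-1],
    [[-5,0,-1.8],[0,0,0],-1],
    [[-5,0,-1.8],[0,0,0],-1],
    [[0,0,0],[0,0,0],-1]
  ]
}}

```text
time: 2.82
ee_pos: [0.5094, -0.0114, 0.2533]
tcp_rot: [-1.12, -1.341, 1.34]
contact_force: [-0.4, 0.0, -0.1]
grip_width: -0.0001
```

```bash
python3 - <<'E'
from h import *
st=ctrl.sense();print(st['ee_pos'],st['contact_force'],st['grip_width'],np.round(Ro.from_rotvec(st['tcp_rot']).as_matrix(),3))
im,d=ctrl.read_camera('wrist'); save('w1',im); np.savez('w1.npz',im=im,d=d,ee=st['ee_pos'],rot=st['tcp_rot'])
for l in ['key_1','pin_1','warmer']:
  for m in ctrl.masks_of('wrist',l):
    g=m['region']; vv,uu=np.nonzero(g&(d>0)); p=world('wrist',np.c_[uu,vv],d[vv,uu],st)
    s=p[np.abs(p[:,2]-np.percentile(p[:,2],80))<.004]
    print(l,round(m['confidence'],2),m['at'],g.sum(),np.round(s.mean(0),4),(np.round((s.max(0)+s.min(0))/2,4)))
E
```

```text
[ 0.50936528 -0.01136429  0.25333857] [-0.40209464  0.02026477 -0.14759579] -0.00010160636006090262 [[-0.179  0.001 -0.984]
 [ 0.984 -0.001 -0.179]
 [-0.001 -1.    -0.001]]
key_1 0.96 [385.2, 263.1] 1114 [0.536  0.0522 0.0794] [0.5365 0.0525 0.079 ]
key_1 0.93 [167.1, 264.9] 1200 [ 0.5713 -0.1332  0.0791] [ 0.572  -0.1338  0.0786]
key_1 0.89 [273.0, 265.6] 1078 [ 0.5533 -0.0406  0.0792] [ 0.5538 -0.0406  0.079 ]
key_1 0.48 [257.9, 265.8] 37170 [ 0.5707 -0.0451  0.0604] [ 0.5919 -0.0361  0.0612]
pin_1 0.57 [175.1, 294.1] 54 [ 0.6045 -0.1273  0.0622] [ 0.6047 -0.1276  0.0625]
pin_1 0.55 [276.4, 295.7] 58 [ 0.5865 -0.0346  0.0623] [ 0.5867 -0.0347  0.0624]
pin_1 0.52 [383.3, 293.6] 61 [0.5687 0.0587 0.0625] [0.5689 0.0589 0.0628]
warmer 0.6 [258.5, 267.3] 37440 [ 0.5709 -0.0451  0.0604] [ 0.5924 -0.0327  0.0612]
```

View pics/w1.png

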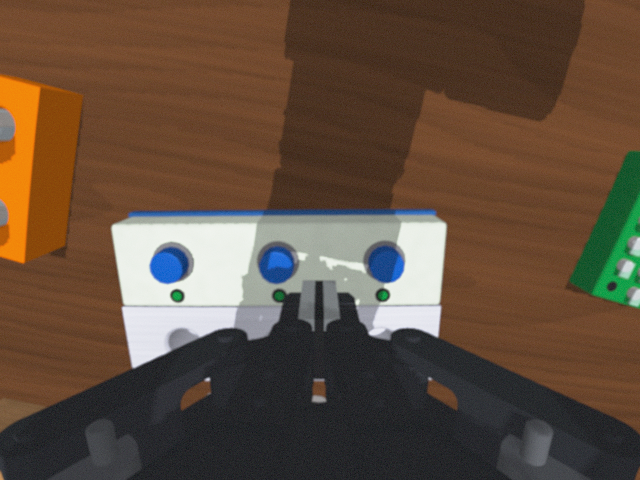

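Emit:
{"api": "carry_out", "payload": {
  "increments": [
    [[-3.66,2,-3.82],[0,0,0],-1],
    [[0,4,0],[0,0,0],-1],
    [[0,4,0],[0,0,0],-1],
    [[0,3,0],[0,0,0],-1],
    [[0,1.4,0],[0,0,0],-1],
    [[0,0,0],[0,0,0],-1],
    [[0,0,0],[0,0,0],-1]
  ]
}}

```text
time: 3.9
ee_pos: [0.5529, -0.0373, 0.1105]
tcp_rot: [-1.118, -1.345, 1.343]
contact_force: [0.5, -0.6, 0.2]
grip_width: -0.0001
```

```bash
python3 - <<'E'
from h import *
for i in range(3):
  st=ctrl.sense();print(st['time'],st['ee_pos'],st['contact_force'],st['ft_torque'])
  im,d=ctrl.read_camera('wrist')
save('w2',im)
E
```

```text
3.9 [ 0.55288641 -0.03734809  0.11054053] [ 0.5485555  -0.56916384  0.21110276] [-0.02121575  0.0175134   0.00587572]
3.95 [ 0.55293863 -0.03747443  0.11062364] [ 0.32805964 -0.01979277 -0.27393118] [-0.02691132 -0.07034501  0.01655107]
4.0 [ 0.55290327 -0.03755706  0.11057829] [ 0.70436243 -0.573986   -0.88670978] [ 0.01246685  0.01120656 -0.0028656 ]
```

View pics/w2.png

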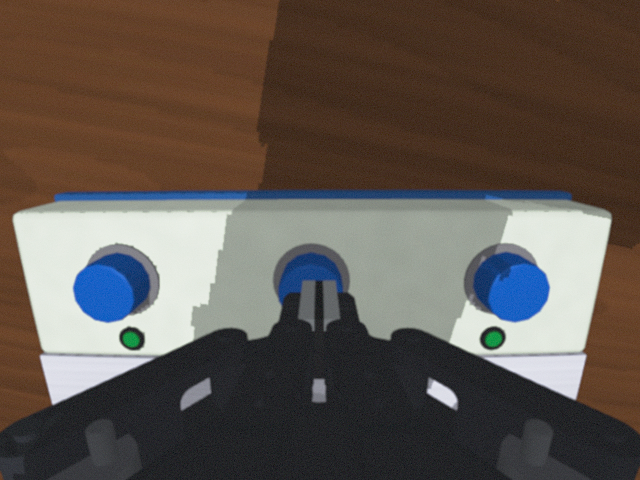

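Emit:
{"api": "carry_out", "payload": {
  "increments": [
    [[-0.3,0.3,0],[0,0,0],-1],
    [[0,0.3,0],[0,0,0],-1],
    [[0,0.1,0],[0,0,0],-1],
    [[0,0,0],[0,0,0],-1]
  ]
}}

```text
time: 4.55
ee_pos: [0.5525, -0.0406, 0.1021]
tcp_rot: [-1.117, -1.343, 1.343]
contact_force: [-0.5, -0.1, 0.5]
grip_width: 0.0002
```

Emit:
{"api": "carry_out", "payload": {
  "increments": [
    [[0,0.1,0],[0,0,0],-1],
    [[0,0,0],[0,0,0],-1]
  ]
}}

```text
time: 4.8
ee_pos: [0.5526, -0.0406, 0.1012]
tcp_rot: [-1.117, -1.343, 1.343]
contact_force: [-0.5, -0.2, -0.3]
grip_width: 0.0003
```

Emit:
{"api": "carry_out", "payload": {
  "increments": [
    [[0,0.1,0],[0,0,0],-1],
    [[0,0,0],[0,0,0],-1]
  ]
}}

```text
time: 5.05
ee_pos: [0.5526, -0.0406, 0.1003]
tcp_rot: [-1.117, -1.343, 1.343]
contact_force: [-1.3, -0.5, 0.5]
grip_width: 0.0001
```

Emit:
{"api": "carry_out", "payload": {
  "increments": [
    [[0,0.1,0],[0,0,0],-1],
    [[0,0,0],[0,0,0],-1]
  ]
}}

```text
time: 5.3
ee_pos: [0.5527, -0.0405, 0.0993]
tcp_rot: [-1.117, -1.343, 1.343]
contact_force: [0.0, -0.1, 0.6]
grip_width: 0.0001
```

Emit:
{"api": "carry_out", "payload": {
  "increments": [
    [[0,0.1,0],[0,0,0],-1],
    [[0,0,0],[0,0,0],-1]
  ]
}}

```text
time: 5.55
ee_pos: [0.5527, -0.0406, 0.0984]
tcp_rot: [-1.117, -1.343, 1.343]
contact_force: [-0.5, 0.2, 2.7]
grip_width: 0.0005
```

Emit:
{"api": "carry_out", "payload": {
  "increments": [
    [[0,0.1,0],[0,0,0],-1],
    [[0,0,0],[0,0,0],-1]
  ]
}}

```text
time: 5.8
ee_pos: [0.5527, -0.0406, 0.0975]
tcp_rot: [-1.117, -1.343, 1.343]
contact_force: [-1.9, 0.4, 6.0]
grip_width: -0.0003
```

Emit:
{"api": "carry_out", "payload": {
  "increments": [
    [[0,0.1,0],[0,0,0],-1],
    [[0,0,0],[0,0,0],-1]
  ]
}}

```text
time: 6.05
ee_pos: [0.5527, -0.0406, 0.0962]
tcp_rot: [-1.117, -1.343, 1.343]
contact_force: [0.3, 0.6, 1.8]
grip_width: 0.0002
```

Emit:
{"api": "carry_out", "payload": {
  "increments": [
    [[0,0.05,0],[0,0,0],-1],
    [[0,0,0],[0,0,0],-1]
  ]
}}

```text
time: 6.3
ee_pos: [0.5527, -0.0406, 0.0957]
tcp_rot: [-1.117, -1.343, 1.343]
contact_force: [-0.2, -0.0, 1.8]
grip_width: -0.0001
```

```bash
python3 - <<'E'
from h import *
for i in range(4):
  st=ctrl.sense();print(st['time'],st['ee_pos'],st['contact_force'])
  im,d=ctrl.read_camera('scene')
save('s3',im)
cv2.imwrite('pics/s3z.png',cv2.resize(im[190:340,230:390,::-1],None,fx=4,fy=4,interpolation=cv2.INTER_CUBIC))
E
```

```text
6.3 [ 0.55272397 -0.04059115  0.09573194] [-0.19697043 -0.03088263  1.80579156]
6.35 [ 0.55267263 -0.0405809   0.0957257 ] [-0.04399574  0.73077161  0.34821635]
6.4 [ 0.55269756 -0.04057875  0.09576032] [-0.02555637  0.60656941  2.7595918 ]
6.45 [ 0.55267465 -0.04056402  0.09576976] [0.39611878 0.8458914  0.35913746]
```

View pics/s3z.png

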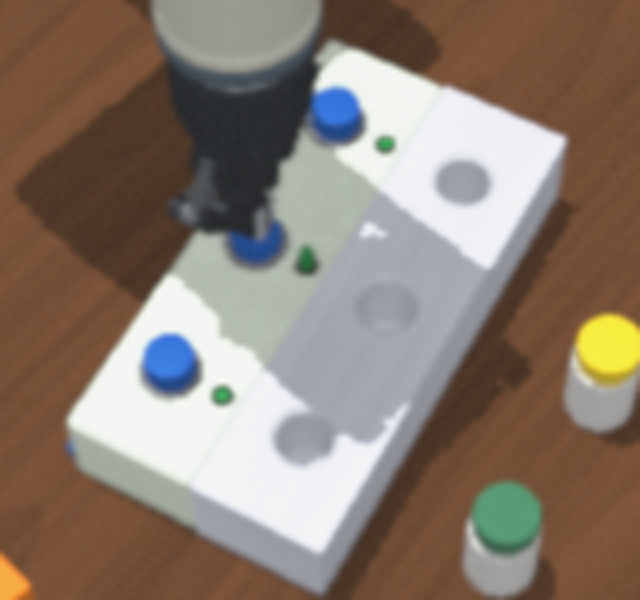

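Emit:
{"api": "carry_out", "payload": {
  "increments": [
    [[0,-1,0],[0,0,0],-1],
    [[0,-3.5,0],[0,0,0],-1],
    [[0,-5,0],[0,0,0],-0.2],
    [[0,-5,0],[0,0,0],0],
    [[-4,-1,1.3],[0,0,0],0.2],
    [[-5,0,1.6],[0,0,0],0.2],
    [[-5,0,1.6],[0,0,0],0.2],
    [[-5,0,1.6],[0,0,0],0.2]
  ]
}}

```text
time: 7.5
ee_pos: [0.5267, -0.24, 0.2515]
tcp_rot: [-1.117, -1.343, 1.343]
contact_force: [0.7, 0.3, 0.3]
grip_width: 0.0514
```

Emit:
{"api": "carry_out", "payload": {
  "increments": [
    [[-5,0,1.6],[0,0,0],0.2],
    [[0,0,0],[0,0,0],0.2],
    [[0,0,0],[0,0,0],0.2]
  ]
}}

```text
time: 7.88
ee_pos: [0.5203, -0.2902, 0.2509]
tcp_rot: [-1.117, -1.342, 1.342]
contact_force: [0.7, 0.1, 0.3]
grip_width: 0.0515
```

```bash
python3 - <<'E'
from h import *
st=ctrl.sense();print(st['time'],st['ee_pos'],st['contact_force'],st['grip_width'])
im,d=ctrl.read_camera('wrist'); save('w4',im); np.savez('w4.npz',im=im,d=d,ee=st['ee_pos'],rot=st['tcp_rot'])
for l in ['tube_mid','spare_mid','rack','pin_1']:
  for m in ctrl.masks_of('wrist',l):
    g=m['region']; vv,uu=np.nonzero(g&(d>0)); p=world('wrist',np.c_[uu,vv],d[vv,uu],st)
    s=p[np.abs(p[:,2]-np.percentile(p[:,2],80))<.004]
    print(l,round(m['confidence'],2),m['at'],g.sum(),np.round(s.mean(0),4),(np.round((s.max(0)+s.min(0))/2,4)),s.max(0)-s.min(0))
im,d=ctrl.read_camera('scene');
cv2.imwrite('pics/s4z.png',cv2.resize(im[190:340,230:390,::-1],None,fx=4,fy=4,interpolation=cv2.INTER_CUBIC))
for m in ctrl.masks_of('scene','pin_1'):
    g=m['region']; vv,uu=np.nonzero(g&(d>0)); p=world('scene',np.c_[uu,vv],d[vv,uu]);print(m['confidence'],m['at'],p.max(0))
E
```

```text
7.875 [ 0.52027617 -0.29024507  0.2508968 ] [0.73857905 0.12559529 0.25036345] 0.05146176104604343
tube_mid 0.74 [320.7, 174.6] 1935 [ 0.4769 -0.2986  0.1275] [ 0.4771 -0.2985  0.1274] [0.03156705 0.0327831  0.00527228]
spare_mid 0.69 [285.6, 270.6] 2381 [ 0.5554 -0.3068  0.1273] [ 0.556  -0.3068  0.1268] [0.03233771 0.03206778 0.00600182]
rack 0.71 [311.9, 203.5] 10712 [ 0.5046 -0.3019  0.0605] [ 0.5169 -0.3022  0.0604] [0.16582893 0.08559228 0.00569969]
pin_1 0.73 [568.7, 335.5] 161 [ 0.5862 -0.0361  0.0757] [ 0.5864 -0.0351  0.0753] [0.0081382  0.00898531 0.00562306]
pin_1 0.61 [470.0, 332.2] 65 [ 0.604  -0.128   0.0626] [ 0.6041 -0.1275  0.0624] [0.00826378 0.00926538 0.00288964]
```

View pics/w4.png

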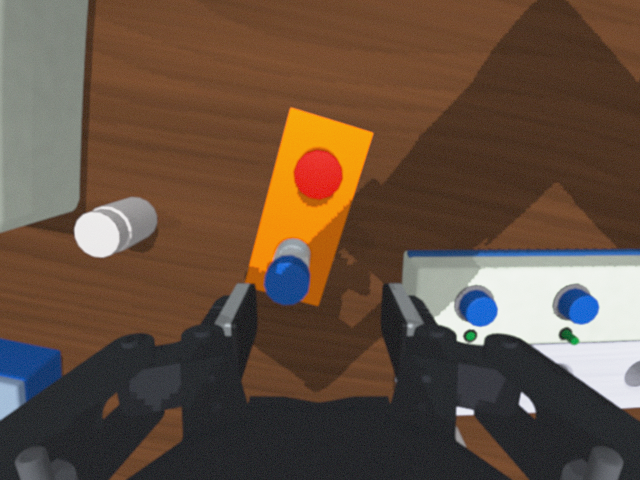

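View pics/s4z.png

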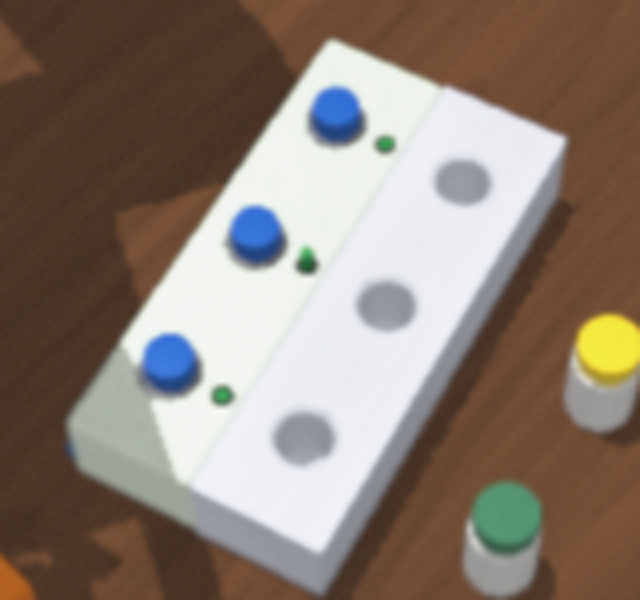

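Emit:
{"api": "carry_out", "payload": {
  "increments": [
    [[0,0,4.4],[0,0,0],0.2],
    [[0,4,0],[0,0,0],0.2],
    [[0,4,0],[0,0,0],0.2],
    [[0,0,0],[0,0,0],0.2],
    [[0,0,0],[0,0,0],0.2]
  ]
}}

```text
time: 8.85
ee_pos: [0.4782, -0.2988, 0.172]
tcp_rot: [-1.118, -1.344, 1.343]
contact_force: [-0.6, -0.1, 1.5]
grip_width: 0.0513
```

```bash
python3 - <<'E'
from h import *
st=ctrl.sense();print(st['time'],st['ee_pos'],st['contact_force'],st['grip_width'])
im,d=ctrl.read_camera('wrist'); save('w5',im)
for m in ctrl.masks_of('wrist','tube_mid'):
    g=m['region']; vv,uu=np.nonzero(g&(d>0)); p=world('wrist',np.c_[uu,vv],d[vv,uu],st)
    s=p[np.abs(p[:,2]-.1275)<.004]
    print(round(m['confidence'],2),m['at'],g.sum(),len(s),(np.round((s.max(0)+s.min(0))/2,4)),s.max(0)-s.min(0))
E
```

```text
8.85 [ 0.47817353 -0.29881003  0.17202065] [-0.55893867 -0.06664661  1.45039753] 0.05131156962776392
0.77 [318.4, 266.7] 4707 3423 [ 0.477  -0.2987  0.1264] [0.03264747 0.03271108 0.00578759]
```

View pics/w5.png

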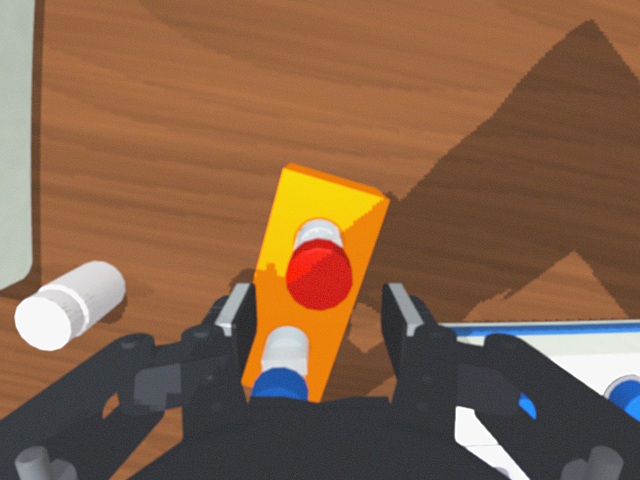

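Emit:
{"api": "carry_out", "payload": {
  "increments": [
    [[0,3,0.12],[0,0,0],0.2],
    [[0,3,0],[0,0,0],0.2],
    [[0,2,0],[0,0,0],0.2],
    [[0,0.3,0],[0,0,0],0.2],
    [[0,0,0],[0,0,0],0.2],
    [[0,0,0],[0,0,0],0.2]
  ],
  "squeeze": 30
}}

```text
time: 9.7
ee_pos: [0.477, -0.2993, 0.0891]
tcp_rot: [-1.119, -1.344, 1.343]
contact_force: [0.8, -0.7, 0.8]
grip_width: 0.0514
```

Emit:
{"api": "carry_out", "payload": {
  "increments": [
    [[0,0,0],[0,0,0],-1],
    [[0,0,0],[0,0,0],-1],
    [[0,0,0],[0,0,0],-1],
    [[0,0,0],[0,0,0],-1],
    [[0,0,0],[0,0,0],-1]
  ]
}}

```text
time: 10.32
ee_pos: [0.4768, -0.2992, 0.0887]
tcp_rot: [-1.119, -1.343, 1.343]
contact_force: [0.3, -0.4, 5.8]
grip_width: 0.0286
```

Emit:
{"api": "carry_out", "payload": {
  "increments": [
    [[0,-1,0],[0,0,0],-1],
    [[0,-2,0],[0,0,0],-1],
    [[0,-3,0],[0,0,0],-1],
    [[0,-3,0],[0,0,0],-1],
    [[0,-3,0],[0,0,0],-1],
    [[0,-1,0],[0,0,0],-1],
    [[0,0,0],[0,0,0],-1]
  ]
}}

```text
time: 11.2
ee_pos: [0.4763, -0.2989, 0.2181]
tcp_rot: [-1.118, -1.343, 1.343]
contact_force: [-1.1, 0.5, 0.2]
grip_width: 0.0286
```

```bash
python3 - <<'E'
from h import *
st=ctrl.sense();print(st['time'],st['ee_pos'],st['contact_force'],st['grip_width'])
im,d=ctrl.read_camera('wrist'); save('w6',im)
im,d=ctrl.read_camera('scene'); save('s6',im)
cv2.imwrite('pics/s6z.png',cv2.resize(im[190:400,130:390,::-1],None,fx=2.8,fy=2.8,interpolation=cv2.INTER_CUBIC))
E
```

```text
11.2 [ 0.47628174 -0.29885705  0.21814165] [-1.11621531  0.52393292  0.15573827] 0.02859228920082721
```

View pics/w6.png

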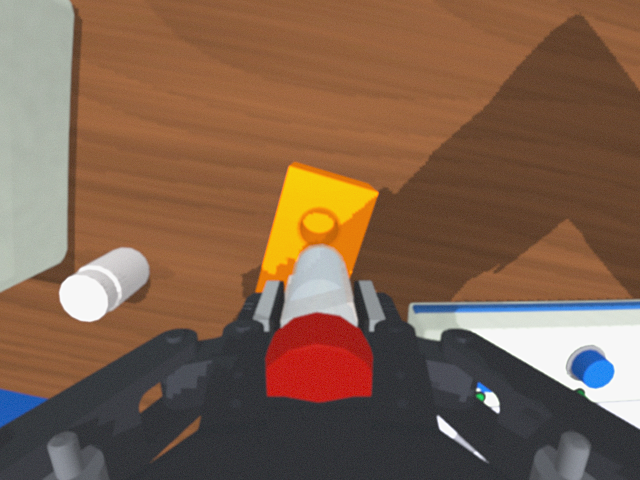

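View pics/s6z.png

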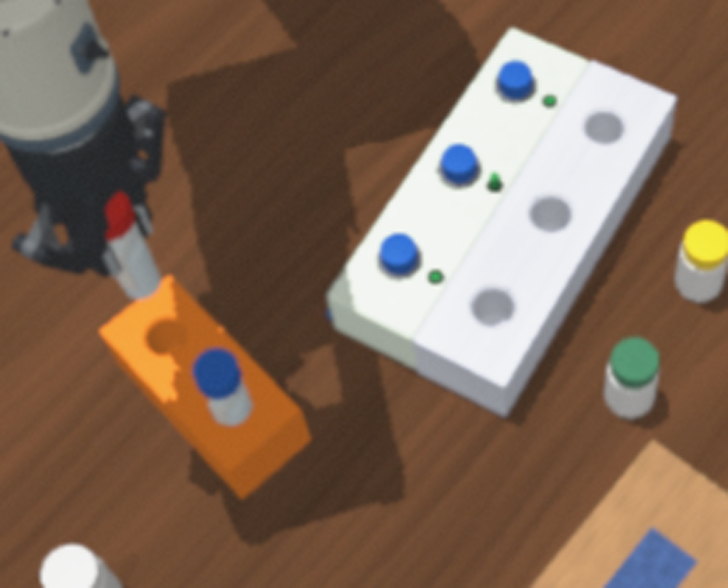

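Emit:
{"api": "carry_out", "payload": {
  "increments": [
    [[2,0,-1.7],[0,0,0],-1],
    [[4,0,-3.4],[0,0,0],-1],
    [[4,0,-3.5],[0,0,0],-1],
    [[4,0,-3.5],[0,0,0],-1],
    [[4,0,-3.5],[0,0,0],-1],
    [[4,0,-3.4],[0,0,0],-1],
    [[2.08,0,-1.75],[0,0,0],-1],
    [[0,0,0],[0,0,0],-1]
  ]
}}

```text
time: 12.3
ee_pos: [0.6364, -0.0224, 0.2159]
tcp_rot: [-1.113, -1.343, 1.345]
contact_force: [0.0, 0.3, -0.0]
grip_width: 0.0286
```

Emit:
{"api": "carry_out", "payload": {
  "increments": [
    [[0,0,0],[0,0,0],-1],
    [[0,0,0],[0,0,0],-1]
  ]
}}

```text
time: 12.55
ee_pos: [0.6357, -0.0252, 0.2173]
tcp_rot: [-1.117, -1.341, 1.343]
contact_force: [-0.5, 0.4, -0.3]
grip_width: 0.0284
```

```bash
python3 - <<'E'
from h import *
from scipy.optimize import least_squares
st=ctrl.sense();print(st['time'],st['ee_pos'],st['contact_force'],st['grip_width'],np.round(Ro.from_rotvec(st['tcp_rot']).as_matrix(),4))
im,d=ctrl.read_camera('wrist'); save('w7',im)
for m in ctrl.masks_of('wrist','tube_mid')[:2]:
    g=m['region'];g=cv2.erode(g.astype(np.uint8),np.ones((3,3)))>0; vv,uu=np.nonzero(g&(d>0)); p=world('wrist',np.c_[uu,vv],d[vv,uu],st)
    q=(p-st['ee_pos'])@Ro.from_rotvec(st['tcp_rot']).as_matrix()
    print(m['confidence'],m['at'],g.sum(),q.min(0),q.max(0))
    b=q[(q[:,1]>0.0)&(q[:,1]<.09)&(np.abs(q[:,0])<.02)&(np.abs(q[:,2])<.03)]
    f=lambda a:np.hypot(b[:,0]-a[0]-a[1]*b[:,1],b[:,2]-a[2]-a[3]*b[:,1])-.014
    r=least_squares(f,[0,0,0,0],loss='soft_l1',f_scale=.001); print(len(b),np.round(r.x,4),np.abs(f(r.x)).mean())
im,d=ctrl.read_camera('scene'); save('s7',im)
cv2.imwrite('pics/s7z.png',cv2.resize(im[150:340,230:430,::-1],None,fx=3,fy=3,interpolation=cv2.INTER_CUBIC))
E
```

```text
12.55 [ 0.63566896 -0.02523989  0.21733637] [-0.48966263  0.3857987  -0.2829857 ] 0.028412431480425823 [[-1.811e-01 -1.000e-03 -9.835e-01]
 [ 9.835e-01 -2.000e-04 -1.811e-01]
 [ 0.000e+00 -1.000e+00  1.000e-03]]
0.83 [316.2, 338.5] 11652 [-0.01478516 -0.04077788 -0.00151992] [0.01537998 0.06859258 0.01681699]
2794 [ 0.0006  0.0026 -0.0012 -0.0183] 0.00022618658517041453
```

View pics/w7.png

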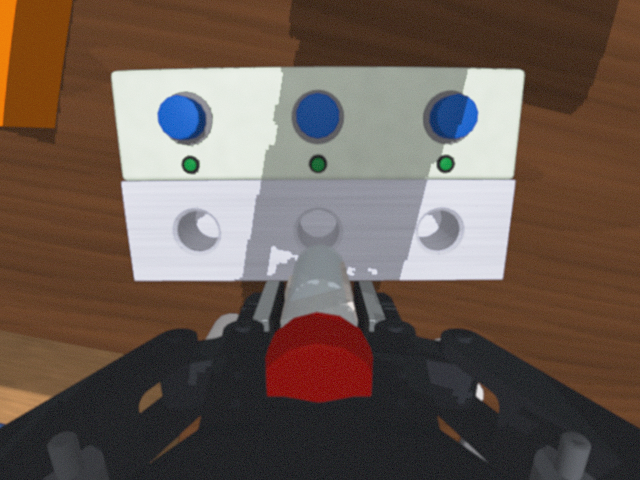

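View pics/s7z.png

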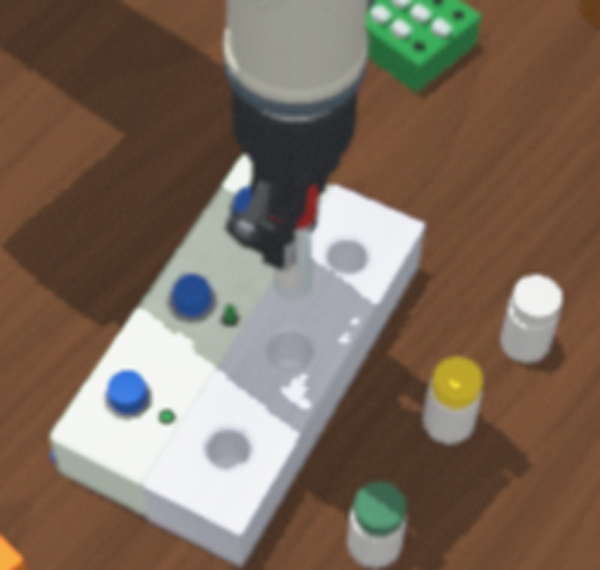

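```bash
python3 - <<'E'
from h import *
st=ctrl.sense();R=Ro.from_rotvec(st['tcp_rot']).as_matrix()
im,d=ctrl.read_camera('wrist')
vv,uu=np.nonzero(d>0); p=world('wrist',np.c_[uu,vv],d[vv,uu],st)
c=np.array([.537,.0523]);a=.186;ex=np.array([np.cos(a),np.sin(a)]);ey=np.array([-ex[1],ex[0]])
k2=np.array([.5536,-.0406])
def cen(guess,mask,rad,it=4):
    pz=world('wrist',np.c_[uu,vv],st=st,z=mask[1])[:,:2]
    s=(np.hypot(*(pz-guess).T)<rad)&mask[0]
    q=pz[s]; return q.mean(0),(q.max(0)+q.min(0))/2,q.max(0)-q.min(0),s.sum()
top=(np.abs(p[:,2]-.0605)<.002)
print('top z',np.median(p[(np.abs(p[:,2]-.06)<.004),2]))
for i,o in ((1,95),(2,0),(3,-95)):
    w=k2+.085*ex+o/1000*ey
    print(i,w,[np.round(x,4) for x in cen(w,(p[:,2]<.0575,.060),.024)])
# blue keys & green pins by colour
hsv=cv2.cvtColor(im,cv2.COLOR_RGB2HSV)[vv,uu]
for i,o in ((1,95),(2,0),(3,-95)):
    k=k2+o/1000*ey
    print('key',i,[np.round(x,4) for x in cen(k,((hsv[:,0]>100)&(hsv[:,0]<130)&(hsv[:,1]>120)&(p[:,2]>.076),.079),.024)])
    s=(hsv[:,0]>45)&(hsv[:,0]<85)&(hsv[:,1]>120)&(np.hypot(*(p[:,:2]-k-.033*ex).T)<.012); print('pin',p[s].mean(0),s.sum(),p[s,2].max())
E
```

```text
top z 0.06053249382130094
1 [0.61956561 0.06848042] [array([0.62  , 0.0676]), array([0.6204, 0.0678]), array([0.0332, 0.0328]), np.int64(1314)]
2 [ 0.6371339 -0.024881 ] [array([ 0.6362, -0.0254]), array([ 0.6367, -0.0251]), array([0.0325, 0.0344]), np.int64(1282)]
3 [ 0.65470219 -0.11824243] [array([ 0.6549, -0.1176]), array([ 0.6553, -0.1176]), array([0.0332, 0.0345]), np.int64(1375)]
key 1 [array([0.5374, 0.0516]), array([0.5376, 0.0519]), array([0.0292, 0.0292]), np.int64(1464)]
pin [0.5694527  0.05862913 0.0624715 ] 131 0.064271509944194
key 2 [array([ 0.5546, -0.0407]), array([ 0.5547, -0.0407]), array([0.0286, 0.0289]), np.int64(1496)]
pin [ 0.58693696 -0.0346432   0.07331928] 145 0.0786076628700626
key 3 [array([ 0.5723, -0.1328]), array([ 0.5724, -0.1326]), array([0.0289, 0.0299]), np.int64(1485)]
pin [ 0.6045882  -0.1277158   0.06214636] 135 0.06405928247662668
```

Emit:
{"api": "carry_out", "payload": {
  "increments": [
    [[-0.09,2,0.04],[0.01,0,0],-1],
    [[0,2.5,0],[0,0,0],-1],
    [[0,1.5,0],[0,0,0],-1],
    [[0,0.8,0],[0,0,0],-1],
    [[0,0,0],[0,0,0],-1],
    [[0,0,0],[0,0,0],-1]
  ]
}}

```text
time: 13.5
ee_pos: [0.6362, -0.0253, 0.1505]
tcp_rot: [-1.111, -1.336, 1.348]
contact_force: [-0.1, -0.5, 0.4]
grip_width: 0.0285
```

```bash
python3 - <<'E'
from h import *
from scipy.optimize import least_squares
st=ctrl.sense();R=Ro.from_rotvec(st['tcp_rot']).as_matrix();print(st['time'],st['ee_pos'],st['contact_force'],np.round(R[:,1],4))
im,d=ctrl.read_camera('wrist'); save('w8',im)
for m in ctrl.masks_of('wrist','tube_mid')[:1]:
    g=m['region'];g=cv2.erode(g.astype(np.uint8),np.ones((3,3)))>0; vv,uu=np.nonzero(g&(d>0)); p=world('wrist',np.c_[uu,vv],d[vv,uu],st)
    q=(p-st['ee_pos'])@R
    b=q[(q[:,1]>0.0)&(q[:,1]<.09)&(np.abs(q[:,0])<.02)&(np.abs(q[:,2])<.03)]
    f=lambda a:np.hypot(b[:,0]-a[0]-a[1]*b[:,1],b[:,2]-a[2]-a[3]*b[:,1])-.014
    a=least_squares(f,[0,0,0,0],loss='soft_l1',f_scale=.001).x; print(len(b),np.round(a,4))
    for y in (0,.078): print(st['ee_pos']+R@np.array([a[0]+a[1]*y,y,a[2]+a[3]*y]))
im,d=ctrl.read_camera('scene'); save('s8',im)
cv2.imwrite('pics/s8z.png',cv2.resize(im[180:320,250:410,::-1],None,fx=4,fy=4,interpolation=cv2.INTER_CUBIC))
E
```

```text
13.5 [ 0.63615465 -0.02531731  0.15047155] [-0.06597168 -0.50228651  0.39894414] [-0.0087 -0.0019 -1.    ]
2805 [ 0.0006  0.0025 -0.0012 -0.0182]
[ 0.63718839 -0.0245391   0.15046108]
[ 0.63787055 -0.02424075  0.0724515 ]
```

View pics/s8z.png

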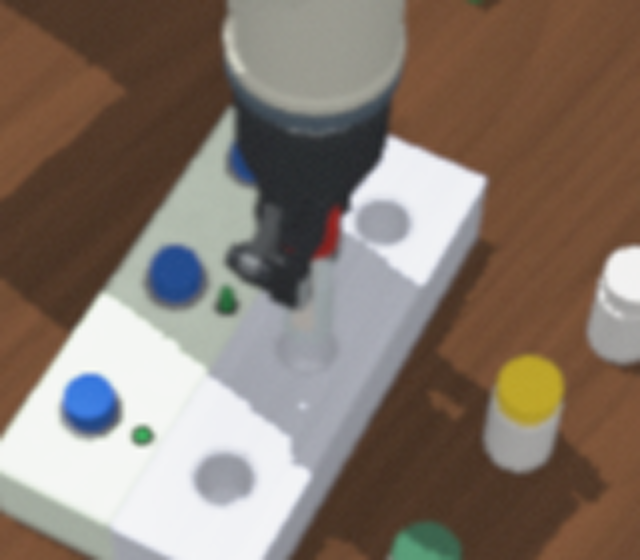

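View pics/w8.png

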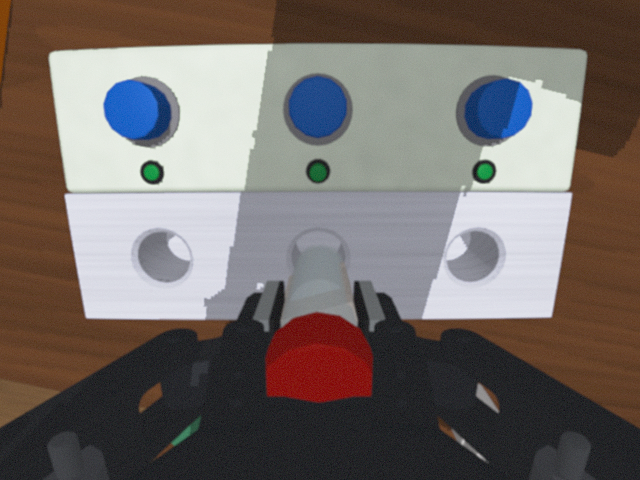

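Emit:
{"api": "carry_out", "payload": {
  "increments": [
    [[-0.08,0.4,0.04],[0,0,0],-1],
    [[0,0.4,0],[0,0,0],-1],
    [[0,0.4,0],[0,0,0],-1],
    [[0,0.4,0],[0,0,0],-1],
    [[0,0,0],[0,0,0],-1]
  ]
}}

```text
time: 14.28
ee_pos: [0.635, -0.0262, 0.1333]
tcp_rot: [-1.11, -1.334, 1.348]
contact_force: [-0.4, -0.1, -0.6]
grip_width: 0.0287
```

Emit:
{"api": "carry_out", "payload": {
  "increments": [
    [[0,0.4,0],[0,0,0],-1],
    [[0,0.4,0],[0,0,0],-1],
    [[0,0.4,0],[0,0,0],-1],
    [[0,0,0],[0,0,0],-1]
  ]
}}

```text
time: 14.78
ee_pos: [0.6348, -0.0262, 0.1213]
tcp_rot: [-1.11, -1.334, 1.349]
contact_force: [0.5, 0.5, -0.4]
grip_width: 0.0285
```

Emit:
{"api": "carry_out", "payload": {
  "increments": [
    [[0,0.4,-0.06],[0,0,0],-1],
    [[0,0.4,0],[0,0,0],-1],
    [[0,0.4,0],[0,0,0],-1],
    [[0,0,0],[0,0,0],-1]
  ]
}}

```text
time: 15.28
ee_pos: [0.6353, -0.0261, 0.1093]
tcp_rot: [-1.11, -1.334, 1.348]
contact_force: [0.0, -0.1, -1.6]
grip_width: 0.0286
```

Emit:
{"api": "carry_out", "payload": {
  "increments": [
    [[0,0.4,-0.02],[0,0,0],-1],
    [[0,0.4,0],[0,0,0],-1],
    [[0,0.2,0],[0,0,0],-1],
    [[0,0,0],[0,0,0],-1]
  ]
}}

```text
time: 15.78
ee_pos: [0.6356, -0.0261, 0.0995]
tcp_rot: [-1.11, -1.335, 1.348]
contact_force: [-0.2, 0.1, -1.0]
grip_width: 0.0283
```

Emit:
{"api": "carry_out", "payload": {
  "increments": [
    [[0,0.3,0],[0,0,0],-1],
    [[0,0.3,0],[0,0,0],-1],
    [[0,0,0],[0,0,0],-1]
  ]
}}

```text
time: 16.15
ee_pos: [0.6354, -0.0261, 0.0935]
tcp_rot: [-1.11, -1.334, 1.348]
contact_force: [-0.0, 0.4, -0.8]
grip_width: 0.0283
```

Emit:
{"api": "carry_out", "payload": {
  "increments": [
    [[0,0.15,0],[0,0,0],-1],
    [[0,0,0],[0,0,0],-1]
  ]
}}

```text
time: 16.4
ee_pos: [0.6356, -0.0261, 0.0922]
tcp_rot: [-1.11, -1.335, 1.348]
contact_force: [-0.4, 1.0, -0.1]
grip_width: 0.0287
```

Emit:
{"api": "carry_out", "payload": {
  "increments": [
    [[0,0.1,0],[0,0,0],-1],
    [[0,0,0],[0,0,0],-1]
  ]
}}

```text
time: 16.65
ee_pos: [0.6356, -0.0261, 0.0913]
tcp_rot: [-1.11, -1.335, 1.348]
contact_force: [-0.0, 1.2, -0.4]
grip_width: 0.0286
```

Still no floor contact; go on in small steps.

Emit:
{"api": "carry_out", "payload": {
  "increments": [
    [[0,0.1,0],[0,0,0],-1],
    [[0,0,0],[0,0,0],-1]
  ]
}}

```text
time: 16.9
ee_pos: [0.636, -0.0261, 0.0908]
tcp_rot: [-1.111, -1.335, 1.348]
contact_force: [-0.0, -0.7, 4.9]
grip_width: 0.0288
```

Emit:
{"api": "carry_out", "payload": {
  "increments": [
    [[0,0.1,0],[0,0,0],-1],
    [[0,0,0],[0,0,0],-1]
  ]
}}

```text
time: 17.15
ee_pos: [0.6367, -0.0261, 0.0907]
tcp_rot: [-1.112, -1.337, 1.347]
contact_force: [-0.1, 0.6, 10.5]
grip_width: 0.0283
```

Emit:
{"api": "carry_out", "payload": {
  "increments": [
    [[0,-0.1,0],[0,0,0],-0.1],
    [[0,0,0],[0,0,0],0.2],
    [[0,0,0],[0,0,0],0.2],
    [[0,0,0],[0,0,0],0.2],
    [[0,0,0],[0,0,0],0.2]
  ]
}}

```text
time: 17.77
ee_pos: [0.6355, -0.0261, 0.0901]
tcp_rot: [-1.11, -1.335, 1.348]
contact_force: [0.4, -0.2, -0.3]
grip_width: 0.0515
```

Emit:
{"api": "carry_out", "payload": {
  "increments": [
    [[0,-1,0],[0,0,0],0.2],
    [[0,-2,0],[0,0,0],0.2],
    [[0,-3,0],[0,0,0],0.2],
    [[0,-4,0],[0,0,0],0.2],
    [[0,-4,0],[0,0,0],0.2],
    [[0,0,-4],[0,0,0],0.2],
    [[0,0,0],[0,0,0],0.2],
    [[0,0,0],[0,0,0],0.2]
  ]
}}

```text
time: 18.77
ee_pos: [0.6757, -0.0186, 0.2303]
tcp_rot: [-1.11, -1.335, 1.349]
contact_force: [-0.6, -0.4, 0.6]
grip_width: 0.0511
```

```bash
python3 - <<'E'
from h import *
st=ctrl.sense();print(st['time'],st['ee_pos'],st['contact_force'],st['grip_width'])
im,d=ctrl.read_camera('wrist'); save('w9',im)
for l in ('tube_mid','pin_1'):
  for m in ctrl.masks_of('wrist',l):
    g=m['region']; vv,uu=np.nonzero(g&(d>0)); p=world('wrist',np.c_[uu,vv],d[vv,uu],st)
    s=p[np.abs(p[:,2]-np.percentile(p[:,2],80))<.004]
    print(l,round(m['confidence'],2),m['at'],g.sum(),np.round(np.median(s,0),4),(np.round((s.max(0)+s.min(0))/2,4)),s.max(0)-s.min(0))
im,d=ctrl.read_camera('scene'); save('s9',im)
E
```

```text
18.775 [ 0.67571184 -0.01857745  0.23034023] [-0.61846081 -0.36309631  0.5685846 ] 0.05112914235007253
tube_mid 0.55 [319.8, 186.9] 2333 [ 0.6368 -0.0251  0.1295] [ 0.6372 -0.025   0.1293] [0.03154139 0.0323524  0.00627232]
tube_mid 0.53 [218.9, 289.4] 816 [ 0.762  -0.1003  0.0704] [ 0.7628 -0.0993  0.0689] [0.022399   0.01424312 0.00633287]
pin_1 0.69 [33.0, 38.1] 5310 [ 0.5691 -0.2766  0.0601] [ 0.5724 -0.2781  0.0591] [0.05618869 0.01756138 0.00766561]
pin_1 0.45 [193.1, 108.1] 105 [ 0.6047 -0.1275  0.0625] [ 0.605  -0.1275  0.0623] [0.00818702 0.00869536 0.00407592]
pin_1 0.44 [316.7, 108.5] 143 [ 0.5871 -0.0347  0.0762] [ 0.587  -0.0347  0.0761] [0.00877717 0.00848216 0.00546701]
pin_1 0.4 [444.2, 110.7] 119 [0.5697 0.0584 0.0626] [0.5698 0.0586 0.0627] [0.00890316 0.00873319 0.00417524]
```

View pics/w9.png

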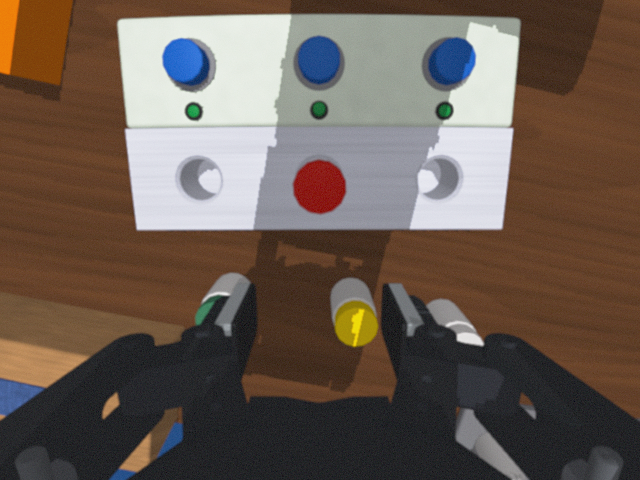

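View pics/s9.png

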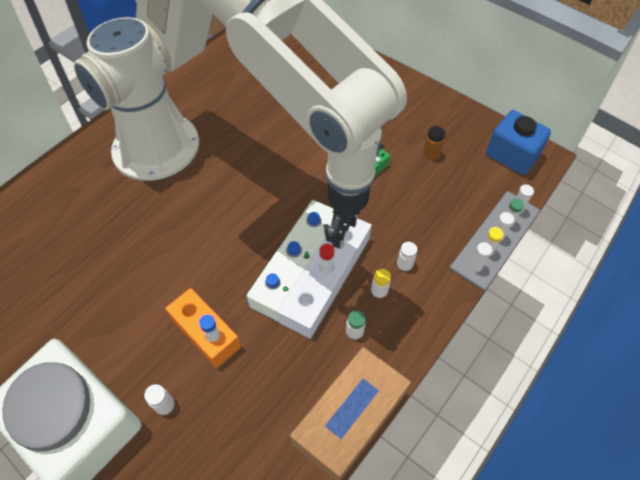

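```bash
python3 -c "
from workcell import ctrl
print(ctrl.job_done())"
```

```text
the job is handed in; nothing more can be done
None
```

The red-capped tube is standing fully home in the middle well, beside the pin that popped up. I handed the job in at about 19 s.

- **Switch:** I pressed the middle switch first, in 1 mm steps. The force climbed to about 6.0 N, then dropped to 1.8 N. I went about 0.5 mm further and let go. The middle pin has stayed about 14 mm up, while the other two pins are still down. I did not press the other two switches, as the good one was already found.
- **Tube:** I moved the red-capped tube from the rack to the middle well. It met the floor of the well at the height I expected, pressing with at most about 10 N in the readings. I then let go and backed the gripper clear.
- **Last checks:** The cap top measured 129.5 mm high, against 129 mm expected when fully home. The tube is centred within 1 mm of the well. In the last pictures the blue-capped tube and the vials look unmoved, and the gripper is touching nothing.
- **What disagreed:** In the hand the tube measured about 1° off upright; I corrected about half of that, and it went in without resistance. The last network search also gave two false finds, a vial as a tube and the rack as a pin; the picture showed both were wrong, so I ignored them.

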